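# Brush out the mixing cup

### The job

Brush out the inside of the steel mixing cup with the long blue-handled brush: push the bristles down to the cup's floor and draw them back up to near its rim, three times. Then put the brush back upright in its black holder and let go. Leave the cup standing where it is and do not disturb the other things on the bench.

Things in the scene. Friction and masses are not known exactly. Their poses are not given: they have to be found in the camera images.
- brush: Long brush, 215 mm, upright in the black holder, bristles down. Origin: centre of the flat bristle end (lowest point); z runs up the brush. White and blue bristle head 44 mm across, z = 0 to 60 mm; steel stem 9 mm; blue handle z = 115 to 215 mm, 22 mm wide along its x, 16 mm thick along its y: grasp from above near the top, fingers closing along its y. 0.12 kg.
- cup: Loose open cylindrical steel mixing cup standing on the bench, 76 mm outside diameter, 110 mm high, 68 mm inside diameter, 0.5 kg; origin at the centre of its underside, z up; its inner floor is at z = 6 mm, its rim at z = 110 mm. No handle.
- holder: Black brush holder fixed to the bench: a 96 mm square base plate 6 mm thick with a round open socket, 60 mm inside diameter at the rim, 68 mm outside, rim at z = 52 mm, inner floor at z = 8 mm. Origin at the centre of its underside, z up. The brush stands loosely in it on the inner floor.
- uv_meter: Bystander: grey-green hand-held UV meter with keys, 105x58x23 mm, origin at the centre of its underside.
- tape_white: Bystander: roll of white masking tape lying flat, 52 mm across, 18 mm high, origin at the centre of its underside.
- jar_beads: Bystander: small closed white jar, 47 mm across, 45 mm high, origin at the centre of its underside.
- goggles_amber: Bystander: folded amber spectacles, 67x146x44 mm, origin at the centre of their underside.

How it is judged (in metres and radians):
On the way, in this order (a step that is already met when the one before it is completed fails the run):
1. first down-stroke: the bristle end is inside the cup, within 12 mm of its inner floor (z of brush in the frame of cup between -0.005 and 0.018 m and horizontal distance between brush and cup below 0.022 m), for 0.1 s.
2. first up-stroke: the bristle end is back up over 50 mm above the cup's inner floor, over the cup (z of brush in the frame of cup between 0.056 and 0.125 m and horizontal distance between brush and cup below 0.03 m), for 0.1 s.
3. second down-stroke: the bristle end is inside the cup, within 12 mm of its inner floor (all of step 1), for 0.1 s.
4. second up-stroke: the bristle end is back up over 50 mm above the cup's inner floor, over the cup (all of step 2), for 0.1 s.
5. third down-stroke: the bristle end is inside the cup, within 12 mm of its inner floor (all of step 3), for 0.1 s.
6. third up-stroke: the bristle end is back up over 50 mm above the cup's inner floor, over the cup (all of step 4), for 0.1 s.
At the end, for the whole second after the job is handed in: The brush stands released and at rest in the holder, bristles down on its inner floor (within 6 mm), its end within 15 mm of the holder's axis and within 0.15 rad of upright; the cup stands upright (within 0.1 rad), at rest, within 40 mm of where it stood (horizontal distance between brush and holder below 0.015 m and z of brush in the frame of holder below 0.014 m and angle between brush's own z axis and vertical below 0.15 rad and linear speed of each of brush, cup below 0.02 m/s and angle between cup's own z axis and vertical below 0.1 rad and distance of cup from where it was at the start of the episode below 0.04 m); the robot touches nothing.
It fails at once if the cup is shifted more than 40 mm or tipped more than 0.35 rad (distance of cup from where it was at the start of the episode above 0.04 m or angle between cup's own z axis and vertical above 0.35 rad).
It fails at once if a bystander (meter, tape roll, jar, spectacles) is moved more than 25 mm (distance of any of uv_meter, tape_white, jar_beads, goggles_amber from where it was at the start of the episode above 0.025 m).
It also fails if it takes over 64 s, if anything falls off the work surface, if the arm or the gripper's body presses on something with over 40 N, if the wrist force passes 120 N, or if a joint passes its speed limit or range.

### The arm

A 6-joint arm with a two-finger parallel gripper is mounted at the origin on a cart in front of the work surface, level with it; the furniture and walls round the work are solid. World frame = base frame: x ahead of the robot, y to its left, z up, the work surface at z = 0. Lengths are in mm, angles in degrees, forces in N, time in s.
With the tool pointing down it reaches from about 300 to 850 mm from the base axis. Payload 4.2 kg.
Tool frame: the origin (TCP) lies on the centre line of the jaws, within the pads' length; the fingertips stand 14 mm ahead of it and the grasp point (between the pads) lies 5 mm behind it; z points along the fingers, y is the line along which they close (so a half turn about z gives the same grasp; the last joint's range is limited). The gripper opens to 91 mm and grips with 3 to 60 N. Pads are 32 mm wide; open, the fingers measure 118 mm over their backs; the gripper's body (76 mm by 178 mm) begins 60 mm behind the grasp point.
Start: joints at [-77.177, 18.312, 89.639, -0, 72.044, -1.146], TCP at [138.802, -558.01, 227.976] pointing down, gripper open.
Joint ranges: [-177.97, 177.97], [-48.28, 115.42], [12.27, 149.76], [-77.06, 257.06], [2.81, 150.46], [-146.56, 146.56]. Speed limits (degrees/s): [147.25, 147.25, 180, 180, 180, 180].

### API

Orientations are given as [roll, pitch, yaw] about the fixed x, y, z axes, in that order (R = Rz(yaw) Ry(pitch) Rx(roll)).
In Python, from workcell import * gives the robot as it stands. The module is installed in compiled form; this text tells all that it offers.
- The arm moves only by the shell command python3 -m crank 'ROWS' [FORCE]. ROWS is JSON, a list of rows, each an object of numbers: "grip": the finger opening in m, from 0 to 0.0912; "x", "y", "z": the shift along the tool's x, y, z in m; "yaw": the turn about the tool's z in rad. In form: [{"grip": .., "x": .., "y": .., "z": .., "yaw": ..}, ...]. A call has exactly 5 rows; each row is the pose to reach, as a shift and turn from the pose commanded when the call began, along the tool's axes at that moment; what a row does not reach only later rows make up. A row lasts 1/12 s, in which the tool goes at most 41.7 mm and 7.16 degrees, less where a joint would pass 70% of its speed; a pose out of reach is approached as far as the arm can. A call with a gripper value outside its range is refused whole. The fingers move at their own pace and stop on an object; FORCE is the grip in N (left out, the last holds). Time passes only in rows, so rows that repeat a pose let the fingers close, or fill a call up. It gives the time, the measured TCP pose, the force, the opening and the grip force at its end, in the units of the state.
- state(): the state, without advancing time (a new reading comes with each control period).
- grab_frame(name): name is "side" or "top"; returns the picture (384x512x3 uint8, red, green, blue); there is no depth.
- camera_model(name): a dict with "intrinsics" (3x3 intrinsics, pixels), "R" (3x3) and "t" (3): a world point X has camera coordinates R X + t. Camera axes: x right, y down, z forward; pixel columns grow to the right and rows downward; lengths in mm; the calibration is good to about 2 mm. A picture is of the moment at which its call begins. camera_model takes no time and is no camera call.
- job_done(): hands the job in; it is judged then, once.
The state is a dict: "time_s": time; "qpos": joint angles; "qvel": joint speeds; "effort": joint torques, N m; "ee_pos": TCP position; "ee_rot": TCP orientation; "force": force on the tool from outside, world axes, zero at the start; "torque": the same for the moment, N m; "gripper_width": finger opening in mm; "gripper_force": force on a finger pad.
Only numpy, scipy, OpenCV 4.12 (cv2) and the standard library are available. Lean on these libraries where they do the work, as an engineer would, in place of code of your own. Each camera call takes 0.05 s, during which the arm holds its last target. There are 200 camera calls.

## Working session

There is one attempt and no reset: what is moved stays moved. The work goes in short steps, Python scripts to look and compute and a shell command to move; the robot and the scene stay as the last step left them, time stands still between calls to the robot, and variables do not carry over. Pictures are saved under pics/ and viewed, at most 10 in all, crops included, and the job is handed in when it is done.

```bash
mkdir -p pics; python3 - <<'E'
from workcell import *
import cv2,json
for n in("side","top"):
    cv2.imwrite(f"pics/{n}0.png",grab_frame(n)[:,:,::-1]); c=camera_model(n); print(n,c)
s=state();print(s["time_s"],s["ee_pos"],s["ee_rot"],s["gripper_width"])
E
```

```text
side {'intrinsics': array([[413.68044506,   0.        , 256.03923656],
       [  0.        , 413.68044506, 192.48259972],
       [  0.        ,   0.        ,   1.        ]]), 'R': array([[-0.98629891, -0.16496433,  0.00111042],
       [-0.06411587,  0.37712066, -0.92394219],
       [ 0.15199874, -0.91135437, -0.38253053]]), 't': array([ 623.963577  ,  -31.94170785, 1092.33102253])}
top {'intrinsics': array([[386.43045274,   0.        , 257.1692932 ],
       [  0.        , 386.43045274, 184.71090511],
       [  0.        ,   0.        ,   1.        ]]), 'R': array([[ 7.28485351e-03, -9.99973176e-01,  7.60038925e-04],
       [-9.85371061e-01, -7.30788855e-03, -1.70265869e-01],
       [ 1.70266856e-01,  4.91441551e-04, -9.85397867e-01]]), 't': array([ 293.55843314,  559.00707547, 1013.44218201])}
0.1 [ 138.71897992 -557.56756549  227.21641131] [-1.79909355e+02 -2.42889524e-03  1.39694780e+01] 90.939288281109
```

View pics/side0.png

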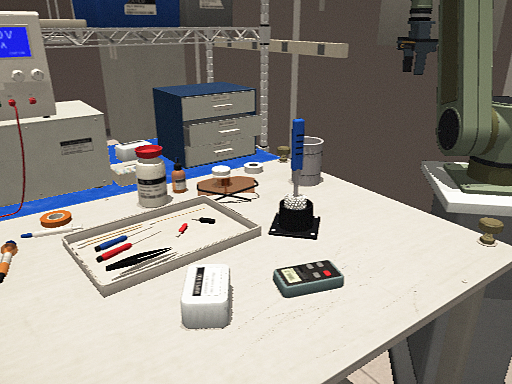

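View pics/top0.png

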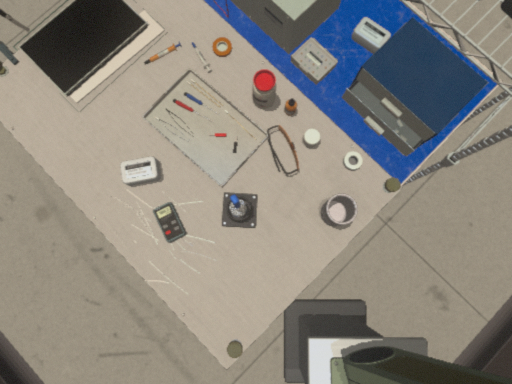

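The side view shows the brush at about (298,120–200) in its holder (297,218), with the cup behind it at (311,160). In the top view the holder is at (240,210) and the cup rim at (339,211). I'll zoom in for exact pixels.

```bash
python3 - <<'E'
import cv2,numpy as np
t=cv2.imread("pics/top0.png");s=cv2.imread("pics/side0.png")
a=cv2.resize(t[185:235,215:265],(400,400),interpolation=cv2.INTER_CUBIC)
b=cv2.resize(t[185:235,315:365],(400,400),interpolation=cv2.INTER_CUBIC)
cv2.imwrite("pics/tc.png",np.hstack([a,b]))
cv2.imwrite("pics/sc.png",cv2.resize(s[110:245,250:350],None,fx=4.4,fy=4.4,interpolation=cv2.INTER_CUBIC))
E
```

```text
(no output)
```

View pics/tc.png

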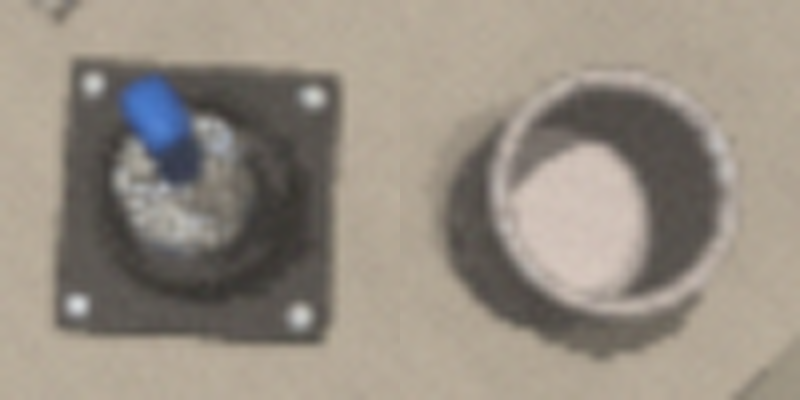

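View pics/sc.png

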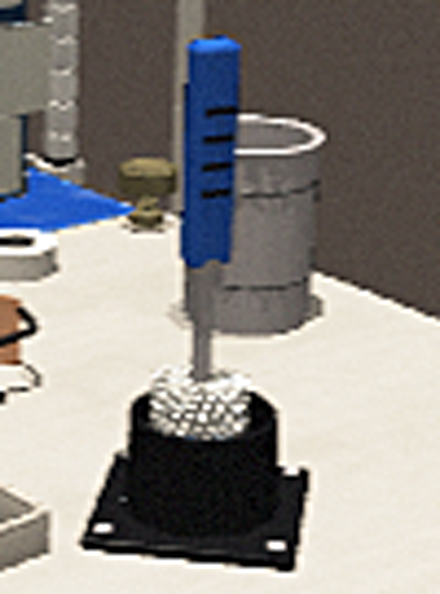

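The crops give clear outlines for the holder plate corners, the cup rim and the blue handle, which leans slightly. Next I fit the handle silhouette in both views and locate the holder and cup.

```bash
cat > h.py <<'E'
import cv2,numpy as np
from workcell import *
from scipy.optimize import differential_evolution,least_squares
from scipy.spatial.transform import Rotation as Ro
C={n:camera_model(n) for n in("side","top")}
def proj(n,X):
    c=C[n];p=(np.atleast_2d(X)@c["R"].T+c["t"])@c["intrinsics"].T
    return p[:,:2]/p[:,2:]
def ray(n,uv,z):
    c=C[n];d=c["R"].T@np.linalg.inv(c["intrinsics"])@np.array([*uv,1.]);o=-c["R"].T@c["t"]
    return o+d*(z-o[2])/d[2]
def blue(im):  # BGR
    b,g,r=[im[...,i].astype(float) for i in range(3)]
    return ((b-r>45)&(b-g>25)).astype(np.uint8)
a=np.linspace(0,2*np.pi,60,endpoint=False)
E
python3 - <<'E'
from h import *
t=cv2.imread("pics/top0.png");s=cv2.imread("pics/side0.png")
cv=lambda u,v,ox,oy,k:((u+.5)/k-.5+ox,(v+.5)/k-.5+oy)
cor=[ray("top",cv(u,v,215,185,8),6) for u,v in[(75,60),(342,74),(329,342),(57,327)]]
print("holder top",np.mean(cor,0),[np.linalg.norm(cor[i]-cor[i-1]) for i in range(4)])
# side plate bottom corners z=0..6
for p in[(82,545),(293,568),(308,470),(120,455)]: print("side cor",ray("side",cv(*p,250,110,4.4),3))
# cup rim outer extents z=110 top + side
f=lambda q:np.r_[[ (lambda P:[P[:,0].min(),P[:,0].max(),P[:,1].min(),P[:,1].max()])(proj("top",np.c_[q[0]+38*np.cos(a),q[1]+38*np.sin(a),0*a+110]))]].ravel()
o=[cv(u,0,315,185,8)[0] for u in(91,339)]+[cv(0,v,315,185,8)[1] for v in(69,317)]
r=least_squares(lambda q:f(q)-o,[400,-200]);print("cup",r.x,r.fun)
P=proj("side",np.c_[r.x[0]+38*np.cos(a),r.x[1]+38*np.sin(a),0*a+110]);print("cup rim side pred max/min v",P.max(0),P.min(0),"obs max u",cv(326,0,250,110,4.4)[0],"min v",cv(0,112,250,110,4.4)[1])
M={"top":(blue(t)[185:235,215:265],215,185),"side":(blue(s)[110:180,285:312],285,110)}
print({k:v[0].sum() for k,v in M.items()})
h=np.mean(cor,0)
def box(q):
    x,y,tx,ty,yaw=q
    R=Ro.from_rotvec([tx,ty,0]).as_matrix()@Ro.from_euler("z",yaw).as_matrix()
    L=np.array([[i*11,j*8,k] for i in(-1,1) for j in(-1,1) for k in(115,215)])
    return L@R.T+[x,y,8]
def cost(q):
    e=0
    X=box(q)
    for n,(m,ox,oy) in M.items():
        k=6;p=(proj(n,X)-[ox,oy]+.5)*k-.5
        im=np.zeros((m.shape[0]*k,m.shape[1]*k),np.uint8);cv2.fillConvexPoly(im,cv2.convexHull(p.round().astype(np.int32)),1)
        sm=cv2.resize(im.astype(np.float32),m.shape[::-1],interpolation=cv2.INTER_AREA)
        e+=np.abs(sm-m).sum()
    return e
r=differential_evolution(cost,[(h[0]-20,h[0]+20),(h[1]-20,h[1]+20),(-.25,.25),(-.25,.25),(-np.pi/2,np.pi/2)],seed=1,maxiter=150,tol=1e-6)
print(r.x,r.fun,np.degrees(r.x[4]));X=box(r.x);print("top ctr",X[1::2].mean(0),"bot",X[::2].mean(0))
for d in range(-90,90,15):
    q=r.x.copy();q[4]=np.radians(d);print(d,round(cost(q),1),end="; ")
E
```

```text
holder top [492.54391429 346.6273718    6.        ] [np.float64(94.81825968269256), np.float64(95.13907892280902), np.float64(95.00853036245883), np.float64(95.51350134915313)]
side cor [541.88634995 397.38868204   3.        ]
side cor [448.43345657 402.9712122    3.        ]
side cor [444.43239932 303.08682566   3.        ]
side cor [536.33256557 301.46057569   3.        ]
cup [485.71094244  81.77792993] [ 0.63289537 -0.63294925  0.70771313 -0.68119141]
cup rim side pred max/min v [323.02647237 143.81313084] [292.86099335 135.88196445] obs max u 323.70454545454544 min v 135.0681818181818
{'top': np.uint64(54), 'side': np.uint64(527)}
[ 4.96591363e+02  3.54300658e+02  2.35042905e-02 -5.56293353e-03
 -1.26764741e+00] 169.83334350585938 -72.63084642083615
top ctr [495.39544845 349.24772714 222.93728777] bot [495.95168771 351.59792766 122.96645625]
-90 230.3; -75 177.0; -60 245.0; -45 318.7; -30 330.8; -15 288.6; 0 203.5; 15 248.7; 30 299.3; 45 317.5; 60 281.7; 75 199.8;
```

```bash
python3 - <<'E'
from h import *
t=cv2.imread("pics/top0.png");s=cv2.imread("pics/side0.png")
for im,(y0,y1,x0,x1) in((t,(190,212,224,246)),(s,(112,176,286,310))):
    m=blue(im)[y0:y1,x0:x1]; print("\n".join("".join(".#"[v] for v in r) for r in m));print()
print(ray("top",(233.1,196.4),223),ray("side",(298.6,121),223))
for z in(223,173,123):print(proj("side",[495.4,349.2,z]),proj("top",[495.4,349.2,z]))
E
```

```text
......................
......................
......................
......................
......................
........####..........
.......######.........
......#######.........
......########........
.......#######........
.......########.......
........#######.......
.........#####........
..........##..........
......................
......................
......................
......................
......................
......................
......................
......................

........................
........................
........................
........................
........................
........................
.............###........
........##########......
......#############.....
.......############.....
.......###########......
.......###########......
.......###########......
.......###########......
.......###########......
.......###########......
.......###########......
......############......
......############......
......############......
......############......
......############......
......#######...........
......#####.......
[... 569 characters left out ...]
#####.......
.....############.......
......###########.......
.....###########........
.....###########........
.....###########........
.....###########........
.....###########........
.....###########........
.....###########........
......##########........
......#####...##........
.......###..............
........................
........................
........................
........................
........................

[499.18235889 352.11506262 223.        ] [492.86568828 376.18281244 223.        ]
[[298.26540422 117.73938035]] [[234.35282433 198.05791377]]
[[297.2048848  143.96537204]] [[235.54904174 200.89588473]]
[[296.19492794 168.94098298]] [[236.62457955 203.44754889]]
```

```bash
python3 - <<'E'
from h import *
def lb(im):
    b,g,r=[im[...,i].astype(float) for i in range(3)]
    return ((b-r>25)&(b-g>12)).astype(np.uint8)
t=cv2.imread("pics/top0.png");s=cv2.imread("pics/side0.png")
mt=lb(t)[190:212,224:246]; ms=cv2.morphologyEx(lb(s)[112:176,286:310],cv2.MORPH_CLOSE,np.ones((5,5)))
k,l,st,_=cv2.connectedComponentsWithStats(mt);mt=(l==1+st[1:,4].argmax()).astype(np.uint8)
print("\n".join("".join(".#"[v] for v in r) for r in mt)); print(ms.sum(1))
M={"top":(mt,224,190),"side":(ms,286,112)}
import itertools
def shape(ell):
    if ell: return np.array([[11*np.cos(b),8*np.sin(b),k] for b in a[::3] for k in(115,215)])
    return np.array([[i*11,j*8,k] for i in(-1,1) for j in(-1,1) for k in(115,215)])
def cost(q,L,yaw):
    x,y,tx,ty,du,dv=q
    R=Ro.from_rotvec([tx,ty,0]).as_matrix()@Ro.from_euler("z",yaw).as_matrix()
    X=L@R.T+[x,y,8];e=0.2*(du**2+dv**2)
    for n,(m,ox,oy) in M.items():
        p=(proj(n,X)+(np.array([du,dv])if n=="side" else 0)-[ox,oy]+.5)*6-.5
        im=np.zeros((m.shape[0]*6,m.shape[1]*6),np.uint8);cv2.fillConvexPoly(im,cv2.convexHull(p.round().astype(np.int32)),1)
        e+=np.abs(cv2.resize(im.astype(np.float32),m.shape[::-1],interpolation=cv2.INTER_AREA)-m).sum()*(3 if n=="top" else 1)
    return e
for ell in(0,1):
  for d in range(-90,90,15):
    r=differential_evolution(cost,[(480,506),(335,365),(-.2,.2),(-.2,.2),(-3,3),(-3,3)],args=(shape(ell),np.radians(d)),seed=1,maxiter=40,popsize=8,polish=False)
    x,y,tx,ty=r.x[:4];print(ell,d,round(r.fun),r.x.round(2),"top",(x+215*ty).round(1),(y-215*tx).round(1))
E
```

```text
......................
......................
......................
......................
.........##...........
.......#####..........
......#######.........
......########........
......########........
......#########.......
.......########.......
........#######.......
........#######.......
.........#####........
..........##..........
......................
......................
......................
......................
......................
......................
......................
[ 0  0  0  0  0  0  3 10 13 12 12 12 12 12 12 12 12 12 12 12 12 12 12 12
 12 12 12 12 12 12 12 12 12 12 12 11 11 11 11 11 11 11 11 11 11 11 12 12
 12 12 12 12 12 12 12 11 11 10  3  0  0  0  0  0]
0 -90 253 [ 5.0583e+02  3.5979e+02  5.0000e-02 -4.0000e-02  1.9000e+00 -1.8000e-01] top 496.8 349.7
0 -75 199 [ 5.0547e+02  3.6235e+02  5.0000e-02 -4.0000e-02  2.0900e+00  2.8000e-01] top 496.9 352.2
0 -60 224 [ 5.0584e+02  3.5291e+02  1.0000e-02 -3.0000e-02  2.5200e+00  5.0000e-01] top 498.5 349.8
0 -45 280 [ 5.0595e+02  3.5522e+02  1.0000e-02 -6.0000e-02  1.0100e+00 -5.2000e-01] top 493.7 353.
[... 1287 characters left out ...]
1 351.9
1 -15 125 [ 5.0444e+02  3.5403e+02  1.0000e-02 -3.0000e-02  2.2900e+00  5.0000e-01] top 497.9 351.8
1 0 127 [ 5.0394e+02  3.5221e+02  0.0000e+00 -3.0000e-02  1.9900e+00  5.0000e-01] top 497.6 351.7
1 15 121 [ 5.0280e+02  3.5068e+02 -1.0000e-02 -3.0000e-02  1.7100e+00  1.9000e-01] top 496.8 352.3
1 30 124 [ 5.0270e+02  3.5264e+02  0.0000e+00 -2.0000e-02  1.9100e+00  2.3000e-01] top 497.6 351.9
1 45 138 [ 5.0481e+02  3.5702e+02  3.0000e-02 -4.0000e-02  1.8700e+00  7.9000e-01] top 496.4 351.1
1 60 167 [ 5.0587e+02  3.5674e+02  3.0000e-02 -4.0000e-02  1.9900e+00  5.3000e-01] top 496.6 351.0
1 75 206 [ 5.0592e+02  3.5956e+02  4.0000e-02 -4.0000e-02  2.1600e+00  1.2000e-01] top 496.6 351.2
```

The holder is near (493,348). The brush top is near (497,352) with its wide axis at about 10–15°, which matches the current tool yaw, and the cup is at (486,82). Now I'll move over the brush.

```bash

python3 -m crank '[{"grip":0.091,"x":0.01,"y":-0.014,"z":-0.015},{"grip":0.091,"x":0.034,"y":-0.046,"z":-0.03},{"grip":0.091,"x":0.057,"y":-0.079,"z":-0.04},{"grip":0.091,"x":0.08,"y":-0.112,"z":-0.04},{"grip":0.091,"x":0.1,"y":-0.141,"z":-0.04}]'
for i in 1 2; do :; done
python3 -m crank '[{"grip":0.091,"x":0.023,"y":-0.032},{"grip":0.091,"x":0.046,"y":-0.064},{"grip":0.091,"x":0.069,"y":-0.096},{"grip":0.091,"x":0.092,"y":-0.128},{"grip":0.091,"x":0.115,"y":-0.16}]'
python3 -m crank '[{"grip":0.091,"x":0.023,"y":-0.032},{"grip":0.091,"x":0.046,"y":-0.064},{"grip":0.091,"x":0.069,"y":-0.096},{"grip":0.091,"x":0.092,"y":-0.128},{"grip":0.091,"x":0.115,"y":-0.16}]'
python3 -m crank '[{"grip":0.091,"x":0.023,"y":-0.032},{"grip":0.091,"x":0.046,"y":-0.064},{"grip":0.091,"x":0.069,"y":-0.096},{"grip":0.091,"x":0.092,"y":-0.128},{"grip":0.091,"x":0.115,"y":-0.16}]'
```

```text
validation failed for argument at $[0]...
validation failed for argument at $[0]...
validation failed for argument at $[0]...
validation failed for argument at $[0]...
```

All five keys are probably required in every row.

```bash

python3 -m crank '[{"grip":0.091,"x":0.01,"y":-0.014,"z":-0.015,"yaw":0},{"grip":0.091,"x":0.034,"y":-0.046,"z":-0.03,"yaw":0},{"grip":0.091,"x":0.057,"y":-0.079,"z":-0.04,"yaw":0},{"grip":0.091,"x":0.08,"y":-0.112,"z":-0.04,"yaw":0},{"grip":0.091,"x":0.1,"y":-0.141,"z":-0.04,"yaw":0}]'
```

```text
time_s: 0.52
ee_pos: [202.2, -394.9, 268.2]
ee_rot: [180.0, -0.0, 13.9]
force: [0.9, 0.2, 0.5]
gripper_width: 91.2
gripper_force: 0.0
```

```bash

python3 -m crank '[{"grip":0.091,"x":0.023,"y":-0.032,"z":0,"yaw":0},{"grip":0.091,"x":0.046,"y":-0.064,"z":0,"yaw":0},{"grip":0.091,"x":0.069,"y":-0.096,"z":0,"yaw":0},{"grip":0.091,"x":0.092,"y":-0.128,"z":0,"yaw":0},{"grip":0.091,"x":0.115,"y":-0.16,"z":0,"yaw":0}]'
python3 -m crank '[{"grip":0.091,"x":0.023,"y":-0.032,"z":0,"yaw":0},{"grip":0.091,"x":0.046,"y":-0.064,"z":0,"yaw":0},{"grip":0.091,"x":0.069,"y":-0.096,"z":0,"yaw":0},{"grip":0.091,"x":0.092,"y":-0.128,"z":0,"yaw":0},{"grip":0.091,"x":0.115,"y":-0.16,"z":0,"yaw":0}]'
python3 -m crank '[{"grip":0.091,"x":0.023,"y":-0.032,"z":0,"yaw":0},{"grip":0.091,"x":0.046,"y":-0.064,"z":0,"yaw":0},{"grip":0.091,"x":0.069,"y":-0.096,"z":0,"yaw":0},{"grip":0.091,"x":0.092,"y":-0.128,"z":0,"yaw":0},{"grip":0.091,"x":0.115,"y":-0.16,"z":0,"yaw":0}]'
```

```text
time_s: 0.93
ee_pos: [274.7, -212.1, 267.8]
ee_rot: [-180.0, -0.0, 13.9]
force: [0.8, 0.4, -0.8]
gripper_width: 91.0
gripper_force: 0.0
time_s: 1.35
ee_pos: [347.7, -29.0, 267.9]
ee_rot: [180.0, -0.0, 14.0]
force: [1.4, 0.0, -0.0]
gripper_width: 91.3
gripper_force: 0.0
time_s: 1.77
ee_pos: [420.7, 154.1, 267.7]
ee_rot: [180.0, 0.0, 14.0]
force: [1.4, -0.0, 0.1]
gripper_width: 90.9
gripper_force: 0.0
```

```bash

python3 -m crank '[{"grip":0.091,"x":0.023,"y":-0.033,"z":0,"yaw":0},{"grip":0.091,"x":0.046,"y":-0.066,"z":0,"yaw":0},{"grip":0.091,"x":0.069,"y":-0.099,"z":0,"yaw":0},{"grip":0.091,"x":0.092,"y":-0.132,"z":0,"yaw":0},{"grip":0.091,"x":0.111,"y":-0.159,"z":0,"yaw":0}]' >/dev/null
python3 -m crank '[{"grip":0.091,"x":0.01,"y":-0.013,"z":0,"yaw":0},{"grip":0.091,"x":0.011,"y":-0.015,"z":0,"yaw":0},{"grip":0.091,"x":0.011,"y":-0.015,"z":0,"yaw":0},{"grip":0.091,"x":0.011,"y":-0.015,"z":0,"yaw":0},{"grip":0.091,"x":0.011,"y":-0.015,"z":0,"yaw":0}]'
python3 - <<'E'
from h import *
t=grab_frame("top")[:,:,::-1];s=grab_frame("side")[:,:,::-1]
a=cv2.resize(t[170:230,205:265],(500,500),interpolation=cv2.INTER_CUBIC)
b=cv2.resize(s[60:180,264:336],(300,500),interpolation=cv2.INTER_CUBIC)
cv2.imwrite("pics/pre.png",np.hstack([a,b]))
E
```

```text
time_s: 2.6
ee_pos: [496.7, 349.1, 268.1]
ee_rot: [180.0, 0.0, 13.9]
force: [0.4, -0.1, 0.1]
gripper_width: 91.2
gripper_force: 0.0
```

View pics/pre.png

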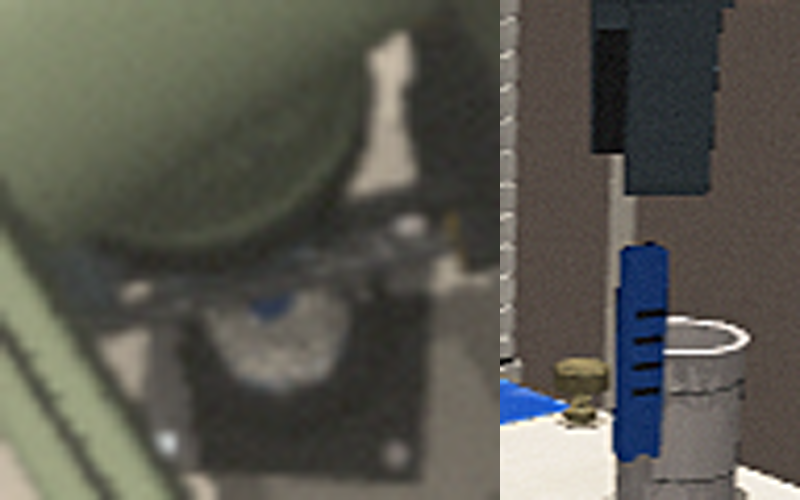

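The handle at crop (643,350) lies between the open fingers, which are centred at about u = 650, so it is within 3 mm. I'll descend and grip.

```bash

python3 -m crank '[{"grip":0.091,"x":0.002,"y":-0.001,"z":0.015,"yaw":0},{"grip":0.091,"x":0.002,"y":-0.001,"z":0.035,"yaw":0},{"grip":0.091,"x":0.002,"y":-0.001,"z":0.055,"yaw":0},{"grip":0.091,"x":0.002,"y":-0.001,"z":0.07,"yaw":0},{"grip":0.091,"x":0.002,"y":-0.001,"z":0.07,"yaw":0}]'
python3 -m crank '[{"grip":0.0,"x":0,"y":0,"z":0,"yaw":0},{"grip":0.0,"x":0,"y":0,"z":0,"yaw":0},{"grip":0.0,"x":0,"y":0,"z":0,"yaw":0},{"grip":0.0,"x":0,"y":0,"z":0,"yaw":0},{"grip":0.0,"x":0,"y":0,"z":0,"yaw":0}]' 30
python3 -m crank '[{"grip":0.0,"x":0,"y":0,"z":0,"yaw":0},{"grip":0.0,"x":0,"y":0,"z":0,"yaw":0},{"grip":0.0,"x":0,"y":0,"z":0,"yaw":0},{"grip":0.0,"x":0,"y":0,"z":0,"yaw":0},{"grip":0.0,"x":0,"y":0,"z":0,"yaw":0}]' 30
```

```text
time_s: 3.12
ee_pos: [497.1, 349.8, 194.9]
ee_rot: [179.9, 0.4, 13.9]
force: [-0.0, -1.5, 0.2]
gripper_width: 90.7
gripper_force: 0.0
time_s: 3.53
ee_pos: [499.2, 352.0, 198.9]
ee_rot: [-180.0, -0.1, 14.0]
force: [-0.5, 0.6, 0.9]
gripper_width: 60.7
gripper_force: 0.0
time_s: 3.95
ee_pos: [498.8, 351.8, 197.9]
ee_rot: [180.0, 0.0, 14.0]
force: [-0.1, 0.4, -0.6]
gripper_width: 27.1
gripper_force: 0.0
```

```bash

python3 -m crank '[{"grip":0.0,"x":0,"y":0,"z":0,"yaw":0},{"grip":0.0,"x":0,"y":0,"z":0,"yaw":0},{"grip":0.0,"x":0,"y":0,"z":0,"yaw":0},{"grip":0.0,"x":0,"y":0,"z":0,"yaw":0},{"grip":0.0,"x":0,"y":0,"z":0,"yaw":0}]' 40
python3 -m crank '[{"grip":0.0,"x":0,"y":0,"z":0,"yaw":0},{"grip":0.0,"x":0,"y":0,"z":-0.005,"yaw":0},{"grip":0.0,"x":0,"y":0,"z":-0.01,"yaw":0},{"grip":0.0,"x":0,"y":0,"z":-0.02,"yaw":0},{"grip":0.0,"x":0,"y":0,"z":-0.03,"yaw":0}]'
```

```text
time_s: 4.37
ee_pos: [498.8, 351.8, 197.8]
ee_rot: [180.0, 0.0, 14.0]
force: [-0.0, 0.2, -1.0]
gripper_width: 15.8
gripper_force: 40.0
time_s: 4.78
ee_pos: [498.8, 351.8, 228.8]
ee_rot: [180.0, 0.0, 14.0]
force: [-0.5, 0.5, -0.9]
gripper_width: 16.0
gripper_force: 40.0
```

The opening is 16 mm, which is the handle's thickness, so the grasp is aligned. I'll lift clear and check how the brush hangs.

```bash

python3 -m crank '[{"grip":0.0,"x":0,"y":0,"z":-0.02,"yaw":0},{"grip":0.0,"x":0,"y":0,"z":-0.045,"yaw":0},{"grip":0.0,"x":0,"y":0,"z":-0.07,"yaw":0},{"grip":0.0,"x":0,"y":0,"z":-0.09,"yaw":0},{"grip":0.0,"x":0,"y":0,"z":-0.1,"yaw":0}]'
python3 -m crank '[{"grip":0.0,"x":0,"y":0,"z":0,"yaw":0},{"grip":0.0,"x":0,"y":0.02,"z":0,"yaw":0},{"grip":0.0,"x":0,"y":0.04,"z":0,"yaw":0},{"grip":0.0,"x":0,"y":0.06,"z":0,"yaw":0},{"grip":0.0,"x":0,"y":0.06,"z":0,"yaw":0}]'
python3 - <<'E'
from h import *
t=grab_frame("top")[:,:,::-1];s=grab_frame("side")[:,:,::-1]
p=state()["ee_pos"];print(p)
# predicted brush end if vertical: bottom at TCP z-190
B=[p[0],p[1],p[2]-190]
print(proj("side",[B,[p[0],p[1],B[2]+60]]),proj("top",[B]))
cv2.imwrite("pics/lift_s.png",s);cv2.imwrite("pics/lift_t.png",t)
a=cv2.resize(t[180:240,215:295],(440,330),interpolation=cv2.INTER_CUBIC)
b=cv2.resize(s[70:250,250:350],(330,594),interpolation=cv2.INTER_CUBIC)
o=np.zeros((594,770,3),np.uint8);o[:330,:440]=a;o[:,440:]=b
cv2.imwrite("pics/lift.png",o)
E
```

```text
time_s: 5.2
ee_pos: [499.6, 352.4, 332.4]
ee_rot: [-179.9, -0.4, 14.0]
force: [-0.1, 0.4, -2.4]
gripper_width: 15.9
gripper_force: 40.0
time_s: 5.62
ee_pos: [513.5, 290.2, 326.6]
ee_rot: [179.8, 0.2, 13.8]
force: [-0.4, 0.6, -1.1]
gripper_width: 15.7
gripper_force: 40.0
[513.03159799 293.01350595 326.82540312]
[[289.96093241 153.22479605]
 [290.93453829 124.43903034]] [[258.9268856  195.92753191]]
```

View pics/lift.png

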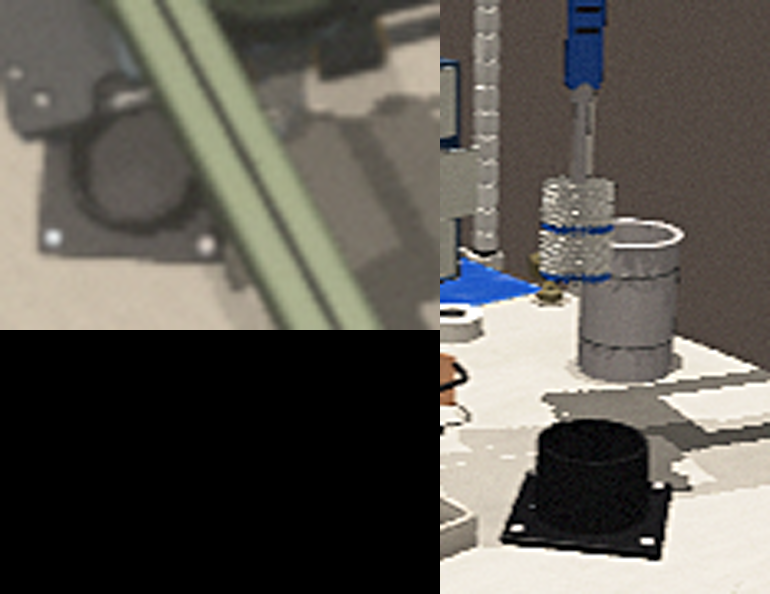

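The brush hangs vertically: its bristle end is at side px (290.5,153.6) against (290.0,153.2) predicted, so it lies on the TCP axis to within 1 mm. Moving over the cup.

```bash

python3 -m crank '[{"grip":0.0,"x":-0.01,"y":0.025,"z":0,"yaw":0},{"grip":0.0,"x":-0.023,"y":0.058,"z":0,"yaw":0},{"grip":0.0,"x":-0.036,"y":0.092,"z":0,"yaw":0},{"grip":0.0,"x":-0.049,"y":0.126,"z":0,"yaw":0},{"grip":0.0,"x":-0.061,"y":0.157,"z":0,"yaw":0}]' >/dev/null
python3 -m crank '[{"grip":0.0,"x":-0.01,"y":0.026,"z":0,"yaw":0},{"grip":0.0,"x":-0.015,"y":0.038,"z":0,"yaw":0},{"grip":0.0,"x":-0.017,"y":0.0425,"z":0,"yaw":0},{"grip":0.0,"x":-0.017,"y":0.0425,"z":0,"yaw":0},{"grip":0.0,"x":-0.017,"y":0.0425,"z":0,"yaw":0}]'
python3 - <<'E'
from h import *
s=grab_frame("side")[:,:,::-1]
p=state()["ee_pos"];print(p)
for x,y in((485.7,81.8),(485.7,78)):
  for z in(110,0):
    P=proj("side",np.c_[x+38*np.cos(a),y+38*np.sin(a),0*a+z]);print(x,y,z,P.min(0),P.max(0))
print(proj("side",[[p[0],p[1],p[2]-190]]))
cv2.imwrite("pics/over.png",cv2.resize(s[70:200,260:350],(415,600),interpolation=cv2.INTER_CUBIC))
E
```

```text
time_s: 6.55
ee_pos: [486.0, 82.4, 327.7]
ee_rot: [-179.9, -0.0, 14.0]
force: [-0.3, 0.4, -1.1]
gripper_width: 15.7
gripper_force: 40.0
[486.07540301  82.55591515 327.67816433]
485.7 81.8 110 [292.86456905 135.88427012] [323.03070451 143.81576621]
485.7 81.8 0 [291.40161621 175.3145188 ] [320.38810407 185.54819958]
485.7 78 110 [292.98947464 135.5195688 ] [323.05679298 143.39894657]
485.7 78 0 [291.52634918 174.84256885] [320.42158627 185.0115809 ]
[[308.26455575 129.06258051]]
```

View pics/over.png

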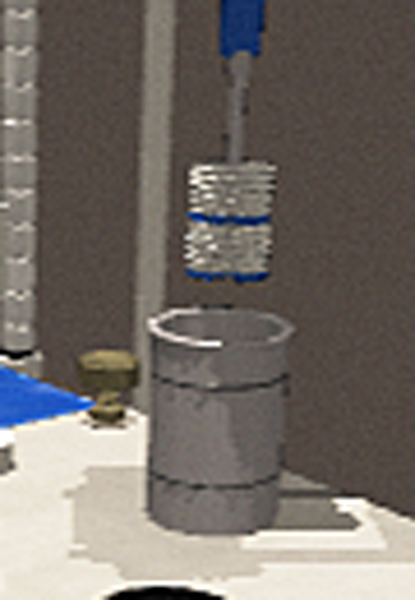

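The bristles sit above the rim. In the image the brush is about 1 px (2 mm) to the right of the cup's centre, so I shift 2 mm along +x and go down for the first stroke.

```bash

python3 -m crank '[{"grip":0.0,"x":0.002,"y":0,"z":0.01,"yaw":0},{"grip":0.0,"x":0.002,"y":0,"z":0.03,"yaw":0},{"grip":0.0,"x":0.002,"y":0,"z":0.05,"yaw":0},{"grip":0.0,"x":0.002,"y":0,"z":0.065,"yaw":0},{"grip":0.0,"x":0.002,"y":0,"z":0.07,"yaw":0}]'
python3 -m crank '[{"grip":0.0,"x":0,"y":0,"z":0.015,"yaw":0},{"grip":0.0,"x":0,"y":0,"z":0.03,"yaw":0},{"grip":0.0,"x":0,"y":0,"z":0.045,"yaw":0},{"grip":0.0,"x":0,"y":0,"z":0.055,"yaw":0},{"grip":0.0,"x":0,"y":0,"z":0.058,"yaw":0}]'
python3 -m crank '[{"grip":0.0,"x":0,"y":0,"z":0,"yaw":0},{"grip":0.0,"x":0,"y":0,"z":0,"yaw":0},{"grip":0.0,"x":0,"y":0,"z":0,"yaw":0},{"grip":0.0,"x":0,"y":0,"z":0,"yaw":0},{"grip":0.0,"x":0,"y":0,"z":0,"yaw":0}]'
```

```text
time_s: 7.02
ee_pos: [486.3, 82.5, 254.6]
ee_rot: [-180.0, 0.3, 14.1]
force: [-0.1, -0.2, -1.6]
gripper_width: 15.9
gripper_force: 40.0
time_s: 7.43
ee_pos: [487.0, 82.0, 198.3]
ee_rot: [-180.0, 0.2, 14.0]
force: [-1.3, 0.7, -2.1]
gripper_width: 15.7
gripper_force: 40.0
time_s: 7.85
ee_pos: [488.1, 81.7, 200.6]
ee_rot: [180.0, -0.1, 14.0]
force: [0.1, -0.6, -1.4]
gripper_width: 15.9
gripper_force: 40.0
```

There is no contact force, and the bristle end is at about z = 10–11. Now the up-stroke and the remaining strokes.

```bash

U() { :; }
python3 -m crank '[{"grip":0.0,"x":0,"y":0,"z":-0.02,"yaw":0},{"grip":0.0,"x":0,"y":0,"z":-0.05,"yaw":0},{"grip":0.0,"x":0,"y":0,"z":-0.075,"yaw":0},{"grip":0.0,"x":0,"y":0,"z":-0.08,"yaw":0},{"grip":0.0,"x":0,"y":0,"z":-0.08,"yaw":0}]'
python3 -m crank '[{"grip":0.0,"x":0,"y":0,"z":0,"yaw":0},{"grip":0.0,"x":0,"y":0,"z":0,"yaw":0},{"grip":0.0,"x":0,"y":0,"z":0.01,"yaw":0},{"grip":0.0,"x":0,"y":0,"z":0.03,"yaw":0},{"grip":0.0,"x":0,"y":0,"z":0.05,"yaw":0}]'
python3 -m crank '[{"grip":0.0,"x":0,"y":0,"z":0.015,"yaw":0},{"grip":0.0,"x":0,"y":0,"z":0.025,"yaw":0},{"grip":0.0,"x":0,"y":0,"z":0.03,"yaw":0},{"grip":0.0,"x":0,"y":0,"z":0.03,"yaw":0},{"grip":0.0,"x":0,"y":0,"z":0.03,"yaw":0}]'
python3 -m crank '[{"grip":0.0,"x":0,"y":0,"z":0,"yaw":0},{"grip":0.0,"x":0,"y":0,"z":0,"yaw":0},{"grip":0.0,"x":0,"y":0,"z":0,"yaw":0},{"grip":0.0,"x":0,"y":0,"z":0,"yaw":0},{"grip":0.0,"x":0,"y":0,"z":0,"yaw":0}]'
```

```text
time_s: 8.27
ee_pos: [488.8, 81.7, 281.9]
ee_rot: [180.0, -0.3, 14.0]
force: [-0.3, -0.8, -2.5]
gripper_width: 16.0
gripper_force: 40.0
time_s: 8.68
ee_pos: [487.3, 81.6, 228.0]
ee_rot: [180.0, 0.0, 14.0]
force: [-0.7, -0.2, -2.0]
gripper_width: 15.8
gripper_force: 40.0
time_s: 9.1
ee_pos: [487.9, 81.7, 199.9]
ee_rot: [180.0, -0.0, 14.0]
force: [0.6, 0.8, -1.4]
gripper_width: 15.8
gripper_force: 40.0
time_s: 9.52
ee_pos: [487.9, 81.7, 200.3]
ee_rot: [180.0, -0.0, 14.0]
force: [0.3, 0.4, -1.5]
gripper_width: 16.0
gripper_force: 40.0
```

```bash

python3 -m crank '[{"grip":0.0,"x":0,"y":0,"z":-0.02,"yaw":0},{"grip":0.0,"x":0,"y":0,"z":-0.05,"yaw":0},{"grip":0.0,"x":0,"y":0,"z":-0.075,"yaw":0},{"grip":0.0,"x":0,"y":0,"z":-0.08,"yaw":0},{"grip":0.0,"x":0,"y":0,"z":-0.08,"yaw":0}]'
python3 -m crank '[{"grip":0.0,"x":0,"y":0,"z":0,"yaw":0},{"grip":0.0,"x":0,"y":0,"z":0,"yaw":0},{"grip":0.0,"x":0,"y":0,"z":0.01,"yaw":0},{"grip":0.0,"x":0,"y":0,"z":0.03,"yaw":0},{"grip":0.0,"x":0,"y":0,"z":0.05,"yaw":0}]'
python3 -m crank '[{"grip":0.0,"x":0,"y":0,"z":0.015,"yaw":0},{"grip":0.0,"x":0,"y":0,"z":0.025,"yaw":0},{"grip":0.0,"x":0,"y":0,"z":0.03,"yaw":0},{"grip":0.0,"x":0,"y":0,"z":0.03,"yaw":0},{"grip":0.0,"x":0,"y":0,"z":0.03,"yaw":0}]'
python3 -m crank '[{"grip":0.0,"x":0,"y":0,"z":0,"yaw":0},{"grip":0.0,"x":0,"y":0,"z":0,"yaw":0},{"grip":0.0,"x":0,"y":0,"z":0,"yaw":0},{"grip":0.0,"x":0,"y":0,"z":0,"yaw":0},{"grip":0.0,"x":0,"y":0,"z":0,"yaw":0}]'
python3 -m crank '[{"grip":0.0,"x":0,"y":0,"z":-0.02,"yaw":0},{"grip":0.0,"x":0,"y":0,"z":-0.05,"yaw":0},{"grip":0.0,"x":0,"y":0,"z":-0.075,"yaw":0},{"grip":0.0,"x":0,"y":0,"z":-0.08,"yaw":0},{"grip":0.0,"x":0,"y":0,"z":-0.08,"yaw":0}]'
python3 -m crank '[{"grip":0.0,"x":0,"y":0,"z":0,"yaw":0},{"grip":0.0,"x":0,"y":0,"z":0,"yaw":0},{"grip":0.0,"x":0,"y":0,"z":-0.015,"yaw":0},{"grip":0.0,"x":0,"y":0,"z":-0.035,"yaw":0},{"grip":0.0,"x":0,"y":0,"z":-0.048,"yaw":0}]'
```

```text
time_s: 9.93
ee_pos: [488.7, 81.8, 281.6]
ee_rot: [180.0, -0.3, 14.0]
force: [1.2, 0.4, -1.5]
gripper_width: 15.8
gripper_force: 40.0
time_s: 10.35
ee_pos: [487.3, 81.6, 228.0]
ee_rot: [-180.0, 0.0, 14.0]
force: [0.0, -0.5, -2.9]
gripper_width: 15.8
gripper_force: 40.0
time_s: 10.77
ee_pos: [487.9, 81.7, 199.9]
ee_rot: [180.0, -0.0, 14.0]
force: [-0.5, -0.2, -0.9]
gripper_width: 15.6
gripper_force: 40.0
time_s: 11.18
ee_pos: [487.8, 81.6, 200.3]
ee_rot: [180.0, -0.0, 14.0]
force: [0.8, -1.1, -1.6]
gripper_width: 15.9
gripper_force: 40.0
time_s: 11.6
ee_pos: [488.7, 81.7, 281.6]
ee_rot: [180.0, -0.3, 14.0]
force: [-1.1, 0.8, -1.7]
gripper_width: 15.9
gripper_force: 40.0
time_s: 12.02
ee_pos: [487.4, 81.6, 327.4]
ee_rot: [-180.0, 0.1, 14.0]
force: [0.4, 0.4, -0.9]
gripper_width: 15.8
gripper_force: 40.0
```

All three strokes were executed. Carrying the brush back to the holder.

```bash

python3 -m crank '[{"grip":0.0,"x":0.004,"y":-0.015,"z":0,"yaw":0},{"grip":0.0,"x":0.012,"y":-0.045,"z":0,"yaw":0},{"grip":0.0,"x":0.021,"y":-0.078,"z":0,"yaw":0},{"grip":0.0,"x":0.03,"y":-0.111,"z":0,"yaw":0},{"grip":0.0,"x":0.039,"y":-0.143,"z":0,"yaw":0}]' >/dev/null
python3 -m crank '[{"grip":0.0,"x":0.009,"y":-0.033,"z":0,"yaw":0},{"grip":0.0,"x":0.018,"y":-0.066,"z":0,"yaw":0},{"grip":0.0,"x":0.026,"y":-0.095,"z":0,"yaw":0},{"grip":0.0,"x":0.0305,"y":-0.112,"z":0,"yaw":0},{"grip":0.0,"x":0.0315,"y":-0.1155,"z":0,"yaw":0}]' >/dev/null
python3 -m crank '[{"grip":0.0,"x":0,"y":0,"z":0,"yaw":0},{"grip":0.0,"x":0,"y":0,"z":0.01,"yaw":0},{"grip":0.0,"x":0,"y":0,"z":0.03,"yaw":0},{"grip":0.0,"x":0,"y":0,"z":0.045,"yaw":0},{"grip":0.0,"x":0,"y":0,"z":0.05,"yaw":0}]' >/dev/null
python3 - <<'E'
from h import *
s=grab_frame("side")[:,:,::-1]
p=state()["ee_pos"];print(p)
print(proj("side",[[p[0],p[1],p[2]-190]]))
for y in(346.6,349,351.2):
    P=proj("side",np.c_[492.6+34*np.cos(a),y+34*np.sin(a),0*a+52]);print(y,P.min(0),P.max(0))
print("map u=255+U/5.5, v=130+V/5.5")
cv2.imwrite("pics/hold.png",cv2.resize(s[130:240,255:345],None,fx=5.4,fy=5.4,interpolation=cv2.INTER_CUBIC))
E
```

```text
[492.7949875  347.01494248 275.05089224]
[[296.86395975 186.7946729 ]]
346.6 [279.39899303 195.42867714] [313.37879752 209.09847109]
349 [279.26341207 195.87121292] [313.33224148 209.6132943 ]
351.2 [279.13850113 196.27885133] [313.28934748 210.08770144]
map u=255+U/5.5, v=130+V/5.5
```

View pics/hold.png

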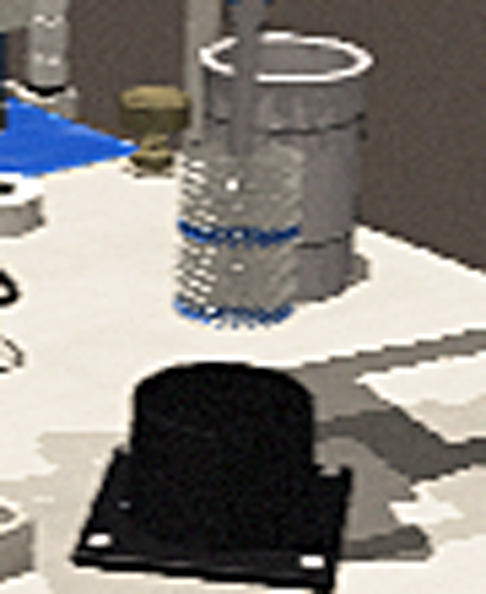

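The holder rim is centred at crop u = 222 and the bristle end at u = 236, which puts the brush about 3 mm to −x and 3 mm short in y. I'll correct both and lower it.

```bash

python3 -m crank '[{"grip":0.0,"x":0.0036,"y":-0.0022,"z":0,"yaw":0},{"grip":0.0,"x":0.0036,"y":-0.0022,"z":0.01,"yaw":0},{"grip":0.0,"x":0.0036,"y":-0.0022,"z":0.02,"yaw":0},{"grip":0.0,"x":0.0036,"y":-0.0022,"z":0.03,"yaw":0},{"grip":0.0,"x":0.0036,"y":-0.0022,"z":0.04,"yaw":0}]'
python3 -m crank '[{"grip":0.0,"x":0,"y":0,"z":0.01,"yaw":0},{"grip":0.0,"x":0,"y":0,"z":0.02,"yaw":0},{"grip":0.0,"x":0,"y":0,"z":0.03,"yaw":0},{"grip":0.0,"x":0,"y":0,"z":0.035,"yaw":0},{"grip":0.0,"x":0,"y":0,"z":0.035,"yaw":0}]'
python3 -m crank '[{"grip":0.0,"x":0,"y":0,"z":0,"yaw":0},{"grip":0.0,"x":0,"y":0,"z":0,"yaw":0},{"grip":0.0,"x":0,"y":0,"z":0,"yaw":0},{"grip":0.0,"x":0,"y":0,"z":0,"yaw":0},{"grip":0.0,"x":0,"y":0,"z":0,"yaw":0}]'
```

```text
time_s: 13.73
ee_pos: [496.5, 352.4, 236.8]
ee_rot: [180.0, 0.0, 14.0]
force: [0.1, -0.6, -1.8]
gripper_width: 16.0
gripper_force: 40.0
time_s: 14.15
ee_pos: [496.0, 352.1, 201.1]
ee_rot: [179.9, 0.2, 14.0]
force: [-0.7, 0.6, -1.8]
gripper_width: 15.9
gripper_force: 40.0
time_s: 14.57
ee_pos: [496.9, 352.6, 203.4]
ee_rot: [-180.0, -0.0, 14.0]
force: [-0.2, -1.1, -1.1]
gripper_width: 16.0
gripper_force: 40.0
```

```bash

python3 -m crank '[{"grip":0.0,"x":0,"y":0,"z":0.002,"yaw":0},{"grip":0.0,"x":0,"y":0,"z":0.004,"yaw":0},{"grip":0.0,"x":0,"y":0,"z":0.005,"yaw":0},{"grip":0.0,"x":0,"y":0,"z":0.005,"yaw":0},{"grip":0.0,"x":0,"y":0,"z":0.005,"yaw":0}]'
python3 -m crank '[{"grip":0.0,"x":0,"y":0,"z":0.001,"yaw":0},{"grip":0.0,"x":0,"y":0,"z":0.001,"yaw":0},{"grip":0.0,"x":0,"y":0,"z":0.001,"yaw":0},{"grip":0.0,"x":0,"y":0,"z":0.001,"yaw":0},{"grip":0.0,"x":0,"y":0,"z":0.001,"yaw":0}]'
```

```text
time_s: 14.98
ee_pos: [496.7, 352.5, 197.9]
ee_rot: [180.0, 0.0, 14.0]
force: [0.4, -0.0, 0.4]
gripper_width: 15.9
gripper_force: 40.0
time_s: 15.4
ee_pos: [496.8, 352.5, 197.7]
ee_rot: [-180.0, -0.0, 14.0]
force: [-1.3, -1.4, 5.7]
gripper_width: 15.8
gripper_force: 40.0
```

The brush is on the holder floor (5.7 N of contact). Opening gently, then retreating straight up.

```bash

python3 -m crank '[{"grip":0.02,"x":0,"y":0,"z":0,"yaw":0},{"grip":0.03,"x":0,"y":0,"z":0,"yaw":0},{"grip":0.04,"x":0,"y":0,"z":0,"yaw":0},{"grip":0.06,"x":0,"y":0,"z":0,"yaw":0},{"grip":0.08,"x":0,"y":0,"z":0,"yaw":0}]'
python3 -m crank '[{"grip":0.09,"x":0,"y":0,"z":0,"yaw":0},{"grip":0.09,"x":0,"y":0,"z":0,"yaw":0},{"grip":0.09,"x":0,"y":0,"z":0,"yaw":0},{"grip":0.09,"x":0,"y":0,"z":0,"yaw":0},{"grip":0.09,"x":0,"y":0,"z":0,"yaw":0}]'
python3 -m crank '[{"grip":0.09,"x":0,"y":0,"z":-0.01,"yaw":0},{"grip":0.09,"x":0,"y":0,"z":-0.03,"yaw":0},{"grip":0.09,"x":0,"y":0,"z":-0.05,"yaw":0},{"grip":0.09,"x":0,"y":0,"z":-0.07,"yaw":0},{"grip":0.09,"x":0,"y":0,"z":-0.09,"yaw":0}]'
python3 -m crank '[{"grip":0.09,"x":0,"y":0.02,"z":-0.02,"yaw":0},{"grip":0.09,"x":-0.02,"y":0.05,"z":-0.04,"yaw":0},{"grip":0.09,"x":-0.04,"y":0.08,"z":-0.04,"yaw":0},{"grip":0.09,"x":-0.06,"y":0.11,"z":-0.04,"yaw":0},{"grip":0.09,"x":-0.07,"y":0.13,"z":-0.04,"yaw":0}]'
python3 - <<'E'
from h import *
t=grab_frame("top")[:,:,::-1];s=grab_frame("side")[:,:,::-1]
cv2.imwrite("pics/end.png",np.hstack([cv2.resize(t[120:270,130:380],(500,300)),cv2.resize(s[100:250,225:375],(300,300))]))
E
```

```text
time_s: 15.82
ee_pos: [496.7, 352.5, 196.6]
ee_rot: [180.0, 0.0, 14.0]
force: [-0.2, 1.0, 0.5]
gripper_width: 43.4
gripper_force: 0.0
time_s: 16.23
ee_pos: [496.7, 352.5, 196.9]
ee_rot: [180.0, -0.0, 14.0]
force: [-0.1, 0.7, 0.4]
gripper_width: 76.7
gripper_force: 0.0
time_s: 16.65
ee_pos: [496.7, 352.5, 288.8]
ee_rot: [-180.0, -0.0, 14.0]
force: [0.9, 0.5, -0.2]
gripper_width: 89.7
gripper_force: 0.0
time_s: 17.07
ee_pos: [458.6, 207.0, 328.6]
ee_rot: [180.0, -0.1, 13.9]
force: [0.3, 0.3, 0.3]
gripper_width: 90.0
gripper_force: 0.0
```

View pics/end.png

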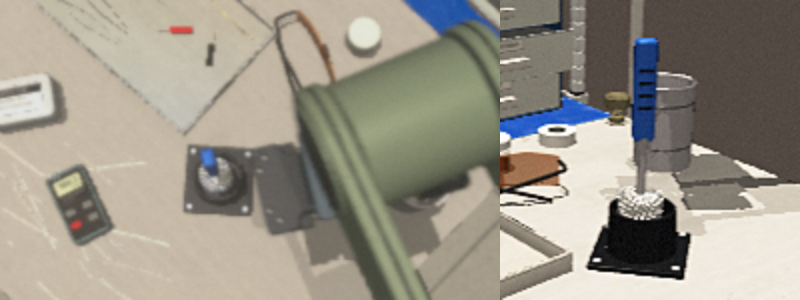

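The brush stands upright in its holder at side crop (640,130), the cup stands in place at (672,120), and the other things are undisturbed. I'll hold still briefly, then hand in.

```bash

python3 -m crank '[{"grip":0.09,"x":0,"y":0,"z":0,"yaw":0},{"grip":0.09,"x":0,"y":0,"z":0,"yaw":0},{"grip":0.09,"x":0,"y":0,"z":0,"yaw":0},{"grip":0.09,"x":0,"y":0,"z":0,"yaw":0},{"grip":0.09,"x":0,"y":0,"z":0,"yaw":0}]' >/dev/null
python3 -c "
from workcell import *
print(job_done())"
```

```text
the job is handed in; nothing more can be done
None
```

I brushed the cup out with three full strokes and put the brush back upright in its holder, released; the final pictures show the cup in place and nothing else disturbed, and the job is handed in (no verdict was returned).

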